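# Clip down the key clamp and set its thumbscrew

## Robot

A 6-joint arm with a two-finger parallel gripper is mounted at the origin on the work surface. World frame = base frame: x ahead of the robot, y to its left, z up, the work surface at z = 0. Lengths are in m, angles in rad, forces in N, time in s.
With the tool pointing down it reaches from about 0.3 to 0.85 m from the base axis. Payload 4.2 kg.
Tool frame: the origin (TCP) lies at the very end of the fingers, on their centre line; the grasp point (between the pads) lies 19 mm behind it; z points along the fingers, y is the line along which they close (so a half turn about z gives the same grasp; the last joint's range is limited). The gripper opens to 91 mm and grips with 3 to 60 N. Pads are 32 mm wide; open, the fingers measure 118 mm over their backs; the gripper's body (76 mm by 178 mm) begins 60 mm behind the grasp point.
Start: joints at [-1.155, 0.32, 1.565, -0, 1.257, -0.02], TCP at [0.243, -0.521, 0.192] pointing down, gripper open.
Joint ranges: [-3.11, 3.11], [-0.84, 2.01], [0.21, 2.61], [-1.34, 4.49], [0.05, 2.63], [-2.56, 2.56]. Speed limits (rad/s): [2.57, 2.57, 3.14, 3.14, 3.14, 3.14].

## Interface

Orientations are given as a unit quaternion [x, y, z, w].
In Python, from rig import env gives the robot as it stands. The module is installed in compiled form; this text tells all that it offers.
- The arm moves only by the tool send_rows, never from a script. Its argument "targets" is one flat list of numbers, 7 for each row, row after row: the shift along the tool's x, y, z in parts of the range, where 1.0 means 800 mm, then the turn, a rotation vector about the tool's x, y, z in shares of 2 pi rad (1.0 is 2 pi rad), then the finger opening in mm, from 0 to 91.2. In form: [tx, ty, tz, wx, wy, wz, gripper, tx, ty, tz, wx, wy, wz, gripper, ...]. A call has 1 to 12 rows; each row is the pose to reach, as a shift and turn from the pose commanded when the call began, along the tool's axes at that moment; what a row does not reach only later rows make up. A row lasts 1/8 s, in which the tool goes at most 62.5 mm and 10.7 degrees, less where a joint would pass 70% of its speed; a pose out of reach is approached as far as the arm can. A shift or turn number past 1, either way, is cut back to 1. A call with a gripper value outside its range is refused whole. The fingers move at their own pace and stop on an object; "force" is the grip in N (left out, the last holds). Time passes only in rows, so rows that repeat a pose let the fingers close. It gives the time, the measured TCP pose, the force, the opening and the grip force at its end, in the units of the state.
- env.observe(): the state, without advancing time (a new reading comes with each control period).
- env.read_camera(name): name is "scene" or "top" or "wrist"; returns the picture (384x512x3 uint8, red, green, blue); there is no depth.
- env.get_calibration(name): a dict with "fx", "fy", "cx", "cy" (pixels), "world_from_camera" (4x4, takes a point from camera to world coordinates); the wrist camera has in their place "hand_eye" (4x4, takes a point from camera to tool coordinates, whose origin is the TCP and whose axes are the flange's). Camera axes: x right, y up, looking along -z (the intrinsics and any distortion apply to the point x, -y, -z); pixel columns grow to the right and rows downward; lengths in m; the calibration is good to about 2 mm. A picture is of the moment at which its call begins: read the wrist's pose just before it. get_calibration takes no time and is no camera call.
- env.sign_off(): hands the job in; it is judged then, once.
The state is a dict: "time_s": time; "joint_pos": joint angles; "qvel": joint speeds; "joint_efforts": joint torques, N m; "ee_pos": TCP position; "orientation": TCP orientation; "force": force on the tool from outside, world axes, zero at the start; "ft_torque": the same for the moment, N m; "grip_width": opening from 0.0 (shut) to 1.0 (fully open); "gripper_force": force on a finger pad.
Only numpy, scipy, OpenCV 4.12 (cv2) and the standard library are available. Lean on these libraries where they do the work, as an engineer would, in place of code of your own. Each camera call takes 0.05 s, during which the arm holds its last target. There are 200 camera calls.

## Task

Press the raised spring clamp of the key-holding fixture down by its end tab until it clips onto its pin. Then turn its winged thumbscrew clockwise until it seats hard, back it off a quarter turn so that the key blank can still be slid along, and finish while still gripping the thumbscrew's wings there, with the clamp still clipped down: do not let go. Leave the tools and stock around it where they are.

Things in the scene. Friction and masses are not known exactly. Their poses are not given: they have to be found in the camera images.
- fixture: key-holding fixture fixed to the table, grey base plate 230 (x, -140 to 90) x 90 (y) x 14 mm. Origin on the table, straight below the thumbscrew's axis when the clamp is closed; z up; x runs from the hinge (70 mm on the -x side, cheeks 69 mm high, 58 mm over both) to the pin (45 mm on the +x side, 8 mm thick, 56 mm high) and the clamp's tab. Below the screw a key blank lies in a steel nest.
- clamp_hinge (a point): pivot of the clamp, 62 mm above the table and 70 mm on the -x side of the fixture's origin; the pivot's axis is the fixture's y. Its axes are those of the fixture.
- clamp_tab (a point): where to press: middle of the top face of the clamp's free end (tab), 132 mm from the pivot along the clamp, 5 mm above its mid-plane, which passes through the pivot. The bar ends 13 mm beyond; the thumbscrew is 62 mm nearer the pivot. x points along the clamp away from the pivot, z out of its top face. When closed it is 67 mm above the table, its x along the fixture's x.
- clamp (a joint): angle of the sprung clamp, a flat steel bar 30 mm wide, 10 mm thick: 0 standing up 0.95 rad (54 degrees) above level, as at the start; 0.95 rad when clipped level onto its pin (hard stop). A spring pushes it up (at most some 5 N at the tab) until 0.65 rad; past that it snaps down by itself and stays, held by about 6 N at the tab, 11 N at the thumbscrew.
- thumbscrew (a joint): turn of the thumbscrew in rad, growing clockwise seen from above (screwing in); starts between 1.2 and 2.4; seats against a hard stop at 4.0. It stays where it is left (friction about 0.05 N m) and does not rise or sink as it turns. At 0 the wings' x lies along the clamp's x; with the clamp closed the wings' heading is the fixture's yaw minus this value.
- wings: the thumbscrew's wings, a flat upright dark steel grip 34 mm long (x), 10 mm thick (y), 24 mm high (z), carried by the clamp. Origin at its centre, on the screw's axis; with the clamp closed the screw is upright and this point is 98 mm above the table, 31 mm above the clamp's top face. Grip from above across the 10 mm.
- blank_a: a loose brass key blank lying flat, 60 mm long, 5 mm thick; origin under its round head (leave alone)
- blank_b: a loose steel key blank lying flat, 60 mm long, 5 mm thick; origin under its round head (leave alone)
- spare_screw: a spare round-headed screw standing on its head, head 18 mm across, 30 mm high; not part of the job (leave alone)
- screwdriver: a screwdriver lying on the table (leave alone)
- brush: a chip brush lying on the table (leave alone)
- oil: an oil bottle, 48 mm across, 130 mm high (leave alone)
- pot: a steel cup, 70 mm across, 70 mm high (leave alone)
- tray: a black plastic tray, 100 x 130 x 25 mm (leave alone)
Things that resemble listed ones, but are neither listed nor needed, are in the scene too. There is more than one size of the fixture; the job needs the larger.

How it is judged:
By the outcome, as a careful person would: the job done as asked, in the order asked, and still so for the second after the job is handed in, while the arm keeps its last pose, push and grip.
It also fails if it takes over 72 s, if anything falls off the work surface, if the arm or the gripper's body presses on something with over 40 N, if the wrist force passes 120 N, or if a joint passes its speed limit or range.

## Working session

There is one attempt and no reset: what is moved stays moved. The work goes in short steps, Python scripts to look and compute and a tool call to move; the robot and the scene stay as the last step left them, time stands still between calls to the robot, and variables do not carry over. Pictures are saved under pics/ and viewed, at most 10 in all, crops included, and the job is handed in when it is done.

Besides the shell and the picture viewer there is one more tool, called after "Call:" by a JSON object that holds its "name" and its "arguments", one argument or row to a line. send_rows: Moves the arm, as the interface text tells. Its arguments: {"type":"object","properties":{"targets":{"type":"array"},"force":{"type":"number"}},"required":["targets"]}

```bash
mkdir -p pics; python3 - <<'E'
from rig import env
import cv2,numpy as np
np.set_printoptions(precision=4,suppress=True)
for n in("scene","top"):
    cv2.imwrite(f"pics/{n}0.png",cv2.resize(env.read_camera(n)[:,:,::-1],(800,600),interpolation=cv2.INTER_CUBIC))
for n in("scene","top","wrist"): print(n,env.get_calibration(n))
print(env.observe())
E
```

```text
scene {'fx': 354.5684074858537, 'fy': 354.5684074858537, 'cx': 252.24844249254062, 'cy': 184.21265429369643, 'world_from_camera': array([[ 0.0522, -0.7879,  0.6136,  1.2872],
       [ 0.9986,  0.0375, -0.0369, -0.0633],
       [ 0.0061,  0.6147,  0.7888,  1.0738],
       [ 0.    ,  0.    ,  0.    ,  1.    ]])}
top {'fx': 464.6034816554726, 'fy': 464.6034816554726, 'cx': 254.60971585652973, 'cy': 188.42819858857465, 'world_from_camera': array([[-0.0032,  0.9887, -0.1498,  0.3974],
       [-1.    , -0.0026,  0.0038, -0.0162],
       [ 0.0034,  0.1498,  0.9887,  1.3206],
       [ 0.    ,  0.    ,  0.    ,  1.    ]])}
wrist {'fx': 277.9632504620528, 'fy': 277.9632504620528, 'cx': 255.50526317590035, 'cy': 191.7937670300082, 'hand_eye': array([[-0.0004,  0.9693,  0.246 ,  0.0694],
       [ 1.    ,  0.0006, -0.0005, -0.0001],
       [-0.0006,  0.246 , -0.9693, -0.1931],
       [ 0.    ,  0.    ,  0.    ,  1.    ]])}
{'time_s': 0.1, 'joint_pos': array([-1.155 ,  0.3202,  1.5656,  0.    ,  1.2574, -0.02  ]), 'qvel': array([-0.0024, -0.0027, -0.0012, -0.0007,  0.0001, -0.0007]), 'joint_efforts': array([ -0.0001, -41.3333, -23.251 ,   0.0728,   0.0421,  -0.0001]), 'ee_pos': array([ 0.2425, -0.5208,  0.1911]), 'orientation': array([ 0.9764,  0.2162, -0.0001, -0.0008]), 'force': array([-0.0725, -0.7193,  0.7414]), 'ft_torque': array([-0.0231,  0.0043, -0.0053]), 'gripper_force': 0.0, 'grip_width': 1.0020747934425343}
```

View pics/scene0.png

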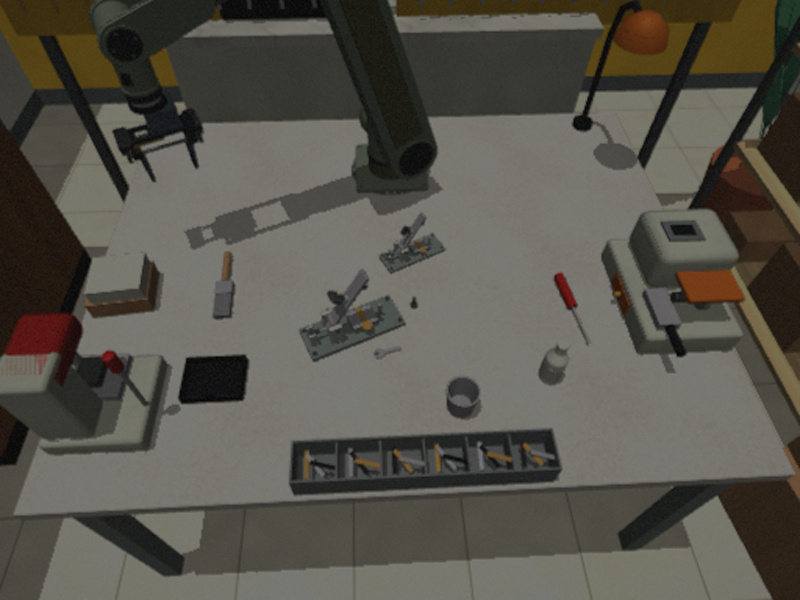

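View pics/top0.png

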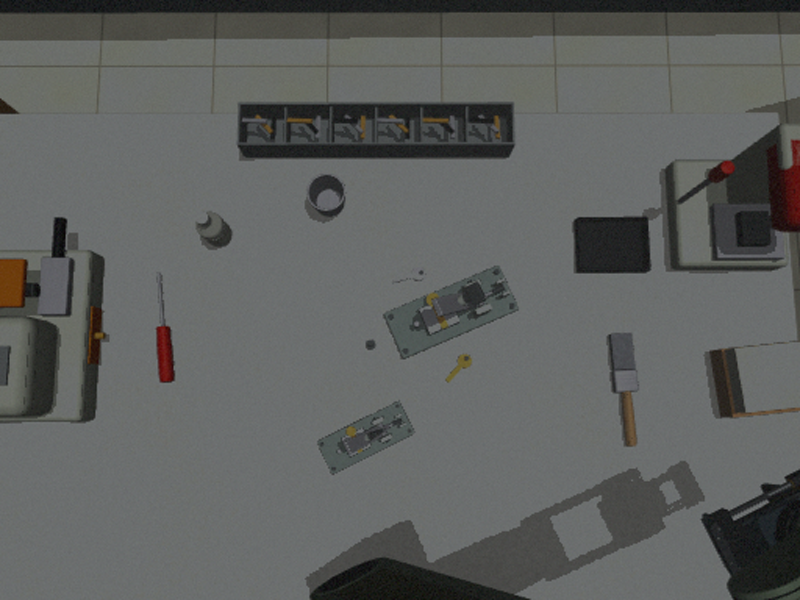

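The scene and top views show two fixtures. The larger is at top-px (450,312) and scene (352,327). The smaller look-alike is at top (366,437) and scene (411,250). The vise machines at the sides are clutter. I choose the larger and check it in a close crop.

```bash
python3 - <<'E'
from rig import env
import cv2,numpy as np
im=env.read_camera("top")[:,:,::-1]
c=im[160:240,235:342]
c=cv2.resize(c,(749,560),interpolation=cv2.INTER_CUBIC)
cv2.imwrite("pics/crop1.png",cv2.convertScaleAbs(c,alpha=1.8))
E
```

```text
(no output)
```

View pics/crop1.png

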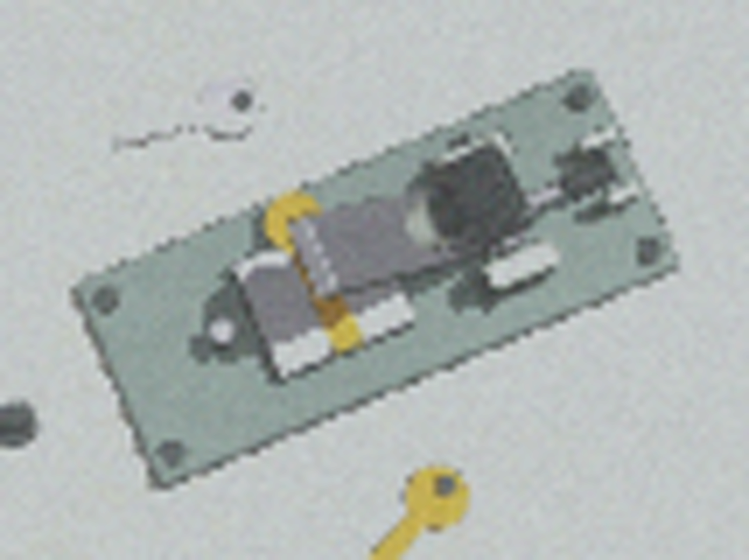

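The crop shows the larger fixture: plate corners at crop (75,288), (158,488), (680,268) and (588,72), pin at (222,330), clamp end at about (318,255), wings at (470,195), hinge on the right.

```bash
cat > h.py <<'E'
from rig import env
import numpy as np
np.set_printoptions(precision=4,suppress=True)
def ray(n,u,v):
    c=env.get_calibration(n);T=c["world_from_camera"]
    d=T[:3,:3]@np.array([(u-c["cx"])/c["fx"],-(v-c["cy"])/c["fy"],-1]);return T[:3,3],d
def at(n,u,v,z):
    o,d=ray(n,u,v);return o+d*(z-o[2])/d[2]
def proj(n,p):
    c=env.get_calibration(n);T=np.linalg.inv(c["world_from_camera"]);q=T[:3,:3]@p+T[:3,3]
    return c["cx"]-c["fx"]*q[0]/q[2], c["cy"]+c["fy"]*q[1]/q[2]
E
python3 - <<'E'
from h import *
P=[at("top",235+(x+.5)/7-.5,160+(y+.5)/7-.5,.014) for x,y in[(75,288),(158,488),(680,268),(588,72)]]
P=np.array(P);print(P)
for i in range(4):print(np.linalg.norm(P[i]-P[(i+1)%4]))
ctr=P.mean(0);ax=(P[0]+P[1]-P[2]-P[3])[:2];ax/=np.linalg.norm(ax);yaw=np.arctan2(ax[1],ax[0])
ay=np.array([-ax[1],ax[0]])
O=ctr[:2]+.025*ax
print("O",O,"yaw",yaw)
W=lambda x,y,z:np.r_[O+ax*x+ay*y,z]
for nm,p in dict(pin=W(.045,0,.056),hinge=W(-.07,0,.062),tabup=W(-.07+.145*np.cos(.95)-.005*np.sin(.95),0,.062+.145*np.sin(.95)+.003),wing=W(-.07+.07*np.cos(.95)-.036*np.sin(.95),0,.062+.07*np.sin(.95)+.036*np.cos(.95)),c=W(.09,.045,.014)).items():
    u,v=proj("top",p);print(nm,p,"crop",(u-235+.5)*7,(v-160+.5)*7,"scene800",np.array(proj("scene",p))*800/512)
E
```

```text
[[ 0.5603  0.0053  0.014 ]
 [ 0.4794 -0.0279  0.014 ]
 [ 0.5678 -0.2399  0.014 ]
 [ 0.6487 -0.2045  0.014 ]]
0.08746077447369001
0.22962978424522623
0.08832792460497697
0.22769671508801317
O [ 0.5544 -0.0937] yaw 1.9677270522308445
pin [ 0.537  -0.0522  0.056 ] crop 220.88318805485312 333.9873325541855 scene800 [379.0947 302.783 ]
hinge [ 0.5814 -0.1582  0.062 ] crop 491.5612735358976 218.5169203774938 scene800 [331.9219 319.1563]
tabup [ 0.5504 -0.0842  0.1829] crop 321.29781176806506 256.3978567097944 scene800 [363.0222 272.3951]
wing [ 0.577  -0.1477  0.1399] crop 486.41816952257784 199.7698402518993 scene800 [333.9237 296.2005]
c [ 0.4781 -0.0281  0.014 ] crop 158.87699519664494 491.7886825919362 scene800 [388.5011 293.0691]
```

```bash
cat >> h.py <<'E'
from scipy.spatial.transform import Rotation as R
O=np.array([.5544,-.0937]);yaw=1.9677
def W(x,y,z): 
    c,s=np.cos(yaw),np.sin(yaw);return np.array([O[0]+c*x-s*y,O[1]+s*x+c*y,z])
def rel(p,heading,pose=None):
    "row (mm, rad) from current pose to tool-down pose at p with tool-x heading"
    s=env.observe();q=R.from_quat(s["orientation"])
    t=R.from_rotvec([0,0,heading])*R.from_rotvec([np.pi,0,0])
    return np.r_[q.inv().apply(p-s["ee_pos"])*1e3,(q.inv()*t).as_rotvec()]
E
python3 - <<'E'
from h import *
print(rel(W(-.0075,0,.23),yaw-np.pi/2))
E
```

```text
[ 462.7257 -248.1805  -38.4471   -0.0013    0.        0.0389]
```

The manual's scale: shifts go in shares of 800 mm and turns go in shares of 2 pi rad. Converting my numbers, 463 mm / 800 = 0.5788, -248 mm / 800 = -0.31, 0.039 rad / 6.2832 = 0.0062.

Call:
{"name": "send_rows", "arguments": {
  "targets": [0, 0, -0.0488, 0, 0, 0, 0, 0.5788, -0.31, -0.0488, 0, 0, 0.0062, 0, 0.5788, -0.31, -0.0488, 0, 0, 0.0062, 0, 0.5788, -0.31, -0.0488, 0, 0, 0.0062, 0, 0.5788, -0.31, -0.0488, 0, 0, 0.0062, 0, 0.5788, -0.31, -0.0488, 0, 0, 0.0062, 0, 0.5788, -0.31, -0.0488, 0, 0, 0.0062, 0, 0.5788, -0.31, -0.0488, 0, 0, 0.0062, 0, 0.5788, -0.31, -0.0488, 0, 0, 0.0062, 0, 0.5788, -0.31, -0.0488, 0, 0, 0.0062, 0, 0.5788, -0.31, -0.0488, 0, 0, 0.0062, 0, 0.5788, -0.31, -0.0488, 0, 0, 0.0062, 0]
}}

```text
time_s: 1.65
ee_pos: [0.5571, -0.1016, 0.2306]
orientation: [0.98, 0.197, -0.001, 0.0]
force: [-0.2, -0.0, 0.8]
grip_width: 0.009
gripper_force: 0.0
```

```bash
python3 - <<'E'
from h import *
import cv2
for n in("scene","wrist"):
    im=env.read_camera(n)[:,:,::-1]
    if n=="scene": im=im[130:250,170:330]
    cv2.imwrite(f"pics/{n}1.png",cv2.convertScaleAbs(cv2.resize(im,(800,600),interpolation=cv2.INTER_CUBIC),alpha=1.6))
s=env.observe();print(s["ee_pos"],s["grip_width"],s["force"],s["time_s"])
print(rel(W(-.0075,0,.23),yaw-np.pi/2))
E
```

```text
[ 0.557  -0.1021  0.2309] 0.0021276433021447092 [ 0.5298 -0.5441  0.0345] 1.75
[ 0.8036 -1.2395  0.8992  0.0002  0.0004 -0.0016]
```

View pics/wrist1.png

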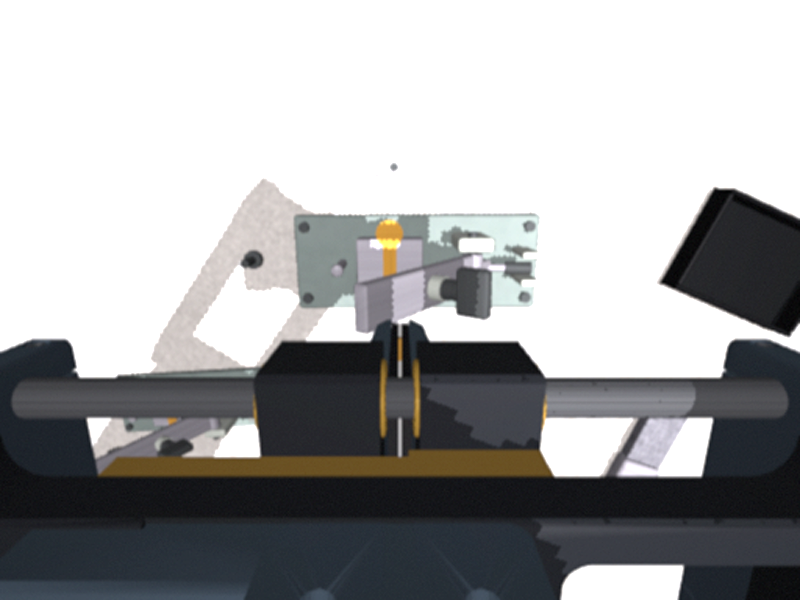

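The wrist view shows the fingertips at (400,330) just over the bar's end at (370,300). Plate corners are at (297,214), (539,214), (535,306) and (299,307). I'll check the fixture pose with these.

```bash
python3 - <<'E'
from h import *
s=env.observe();q=R.from_quat(s["orientation"]);c=env.get_calibration("wrist");H=c["hand_eye"]
P=[]
for u,v in[(297,214),(539,214),(535,306),(299,307)]:
    u=u*.64;v=v*.64
    d=q.apply(H[:3,:3]@np.array([(u-c["cx"])/c["fx"],-(v-c["cy"])/c["fy"],-1]));o=s["ee_pos"]+q.apply(H[:3,3])
    P.append(o+d*(.014-o[2])/d[2])
P=np.array(P);print(P)
ax=(P[0]+P[3]-P[1]-P[2])[:2];print([np.linalg.norm(P[i]-P[i-1]) for i in range(4)]);ax/=np.linalg.norm(ax)
print(P.mean(0)[:2]+.025*ax,np.arctan2(ax[1],ax[0]))
E
```

```text
[[ 0.5642  0.0035  0.014 ]
 [ 0.6506 -0.2038  0.014 ]
 [ 0.5702 -0.2406  0.014 ]
 [ 0.4805 -0.0279  0.014 ]]
[np.float64(0.08943187076099386), np.float64(0.22448033139394552), np.float64(0.08845396879864116), np.float64(0.23081072300267283)]
[ 0.5567 -0.0942] 1.9677760755210123
```

Both estimates agree to 2 mm. Now press along the tab's arc.

In the tool's units: 116 mm / 800 = 0.145, 107 mm / 800 = 0.1338.

Call:
{"name": "send_rows", "arguments": {
  "targets": [0.0013, 0, 0.0313, 0, 0, 0, 0, 0.0013, 0, 0.055, 0, 0, 0, 0, 0.0013, -0.0038, 0.065, 0, 0, 0, 0, 0.0013, -0.0113, 0.0725, 0, 0, 0, 0, 0.0013, -0.0213, 0.0813, 0, 0, 0, 0, 0.0013, -0.03, 0.0913, 0, 0, 0, 0, 0.0013, -0.0388, 0.1, 0, 0, 0, 0, 0.0013, -0.0463, 0.1113, 0, 0, 0, 0, 0.0013, -0.0538, 0.1213, 0, 0, 0, 0, 0.0013, -0.06, 0.1338, 0, 0, 0, 0, 0.0013, -0.065, 0.145, 0, 0, 0, 0, 0.0013, -0.065, 0.145, 0, 0, 0, 0]
}}

```text
time_s: 3.25
ee_pos: [0.5357, -0.0442, 0.1164]
orientation: [0.981, 0.196, -0.001, -0.008]
force: [-7.9, 22.0, 17.8]
grip_width: 0.007
gripper_force: 16.0
```

```bash
python3 - <<'E'
from h import *
import cv2
a=env.read_camera("scene")[:,:,::-1][130:250,170:330];b=env.read_camera("wrist")[:,:,::-1][100:292,130:386]
f=lambda i:cv2.resize(i,(400,300),interpolation=cv2.INTER_CUBIC)
cv2.imwrite("pics/p2.png",np.hstack([cv2.convertScaleAbs(f(a),alpha=2),f(b)]))
s=env.observe();print(s["ee_pos"],R.from_quat(s["orientation"]).as_matrix()[:,2],s["force"],s["ft_torque"],s["grip_width"],s["joint_pos"])
E
```

```text
[ 0.5358 -0.0444  0.1167] [-0.0045  0.0144 -0.9999] [-8.1447 21.5878 16.8743] [ 4.0593  1.6765 -0.0025] 0.0039920993768523955 [-0.1133  0.3245  1.7597  0.0158  1.0636  1.0557]
```

View pics/p2.png

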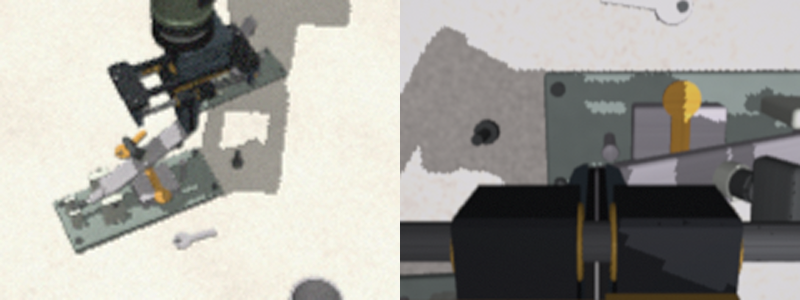

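The fingers slid off past the bar's end because the tips are narrower than I assumed. The scene crop shows them on the outside of the bar's end. I'll back off outward and up, then re-approach nearer the pivot.

In the tool's units: -115 mm / 800 = -0.1438, -105 mm / 800 = -0.1313.

Call:
{"name": "send_rows", "arguments": {
  "targets": [0, -0.02, 0, 0, 0, 0, 0, 0, -0.03, 0, 0, 0, 0, 0, 0, -0.03, -0.025, 0, 0, 0, 0, 0, -0.03, -0.075, 0, 0, 0, 0, 0, -0.025, -0.125, 0, 0, 0, 0, 0, 0, -0.1438, 0, 0, 0, 0, 0, 0.0588, -0.1438, 0, 0, 0, 0, 0, 0.0588, -0.1313, 0, 0, 0, 0, 0, 0.0588, -0.1125, 0, 0, 0, 0, 0, 0.0588, -0.1125, 0, 0, 0, 0]
}}

```text
time_s: 4.6
ee_pos: [0.5551, -0.0949, 0.2026]
orientation: [0.98, 0.197, -0.002, -0.001]
force: [0.2, 0.1, 0.4]
grip_width: 0.005
gripper_force: 0.0
```

```bash
sed -i 's/^O=.*/O=np.array([.5556,-.0940]);yaw=1.9677/' h.py; python3 - <<'E'
from h import *
import cv2
a=env.read_camera("scene")[:,:,::-1][130:250,170:330];b=env.read_camera("wrist")[:,:,::-1][100:292,130:386]
f=lambda i:cv2.resize(i,(400,300),interpolation=cv2.INTER_CUBIC)
cv2.imwrite("pics/p3.png",np.hstack([cv2.convertScaleAbs(f(a),alpha=2),f(b)]))
s=env.observe();print(s["ee_pos"],s["force"],s["time_s"],rel(W(-.003,0,.204),yaw-np.pi/2))
E
```

```text
[ 0.5564 -0.0952  0.2045] [ 0.7148 -1.0962  0.4089] 4.7 [-0.237   1.5967  0.4974 -0.0005  0.0007  0.0009]
```

View pics/p3.png

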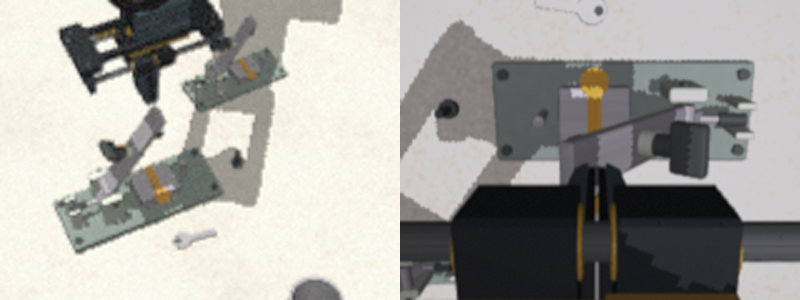

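In the tool's units: 78 mm / 800 = 0.0975, 71 mm / 800 = 0.0888.

Call:
{"name": "send_rows", "arguments": {
  "targets": [0, 0, 0.025, 0, 0, 0, 0, 0, 0, 0.0425, 0, 0, 0, 0, 0, -0.0038, 0.0513, 0, 0, 0, 0, 0, -0.01, 0.0563, 0, 0, 0, 0, 0, -0.0163, 0.0613, 0, 0, 0, 0, 0, -0.025, 0.07, 0, 0, 0, 0, 0, -0.0325, 0.0788, 0, 0, 0, 0, 0, -0.04, 0.0888, 0, 0, 0, 0, 0, -0.0463, 0.0975, 0, 0, 0, 0, 0, -0.0463, 0.0975, 0, 0, 0, 0]
}}

```text
time_s: 5.95
ee_pos: [0.5424, -0.0612, 0.1265]
orientation: [0.98, 0.197, 0.0, -0.0]
force: [1.2, 0.9, 4.2]
grip_width: 0.007
gripper_force: 1.8
```

In the tool's units: 61 mm / 800 = 0.0763, 58 mm / 800 = 0.0725.

Call:
{"name": "send_rows", "arguments": {
  "targets": [0, -0.0038, 0.0075, 0, 0, 0, 0, 0, -0.0075, 0.015, 0, 0, 0, 0, 0, -0.0113, 0.0225, 0, 0, 0, 0, 0, -0.0138, 0.03, 0, 0, 0, 0, 0, -0.0163, 0.0388, 0, 0, 0, 0, 0, -0.0188, 0.0488, 0, 0, 0, 0, 0, -0.0213, 0.0588, 0, 0, 0, 0, 0, -0.0225, 0.0675, 0, 0, 0, 0, 0, -0.0225, 0.0725, 0, 0, 0, 0, 0, -0.0225, 0.0763, 0, 0, 0, 0, 0, -0.0225, 0.0763, 0, 0, 0, 0]
}}

```text
time_s: 7.32
ee_pos: [0.5355, -0.0453, 0.0657]
orientation: [0.98, 0.197, -0.0, 0.0]
force: [-1.0, -0.4, 0.5]
grip_width: 0.005
gripper_force: 0.0
```

In the tool's units: -150 mm / 800 = -0.1875, -100 mm / 800 = -0.125.

Call:
{"name": "send_rows", "arguments": {
  "targets": [0, 0, 0.0025, 0, 0, 0, 0, 0, 0, -0.05, 0, 0, 0, 0, 0, 0, -0.125, 0, 0, 0, 60, -0.05, 0.0675, -0.1875, 0, 0, 0, 60, -0.075, 0.0675, -0.1875, 0, 0, 0, 60, -0.075, 0.0675, -0.1875, 0, 0, 0, 60, -0.075, 0.0675, -0.1875, 0, 0, 0, 60, -0.075, 0.0675, -0.1875, 0, 0, 0, 60]
}}

```text
time_s: 8.32
ee_pos: [0.5012, -0.1175, 0.215]
orientation: [0.98, 0.198, -0.001, -0.0]
force: [0.0, 0.3, -0.0]
grip_width: 0.634
gripper_force: 0.0
```

```bash
python3 - <<'E'
from h import *
import cv2
s=env.observe();b=env.read_camera("wrist")[:,:,::-1]
cv2.imwrite("pics/p4.png",cv2.resize(b[60:252,130:386],(800,600),interpolation=cv2.INTER_CUBIC))
print(s["ee_pos"],s["force"],s["time_s"])
q=R.from_quat(s["orientation"]);c=env.get_calibration("wrist");H=c["hand_eye"]
for p in [W(0,0,.110),W(.062,0,.067),W(0,0,.067)]:
    l=H[:3,:3].T@(q.inv().apply(p-s["ee_pos"])-H[:3,3]);u=c["cx"]-c["fx"]*l[0]/l[2];v=c["cy"]+c["fy"]*l[1]/l[2]
    print((u-130)*3.125,(v-60)*3.125)
E
```

```text
[ 0.5012 -0.1175  0.215 ] [ 0.0018  0.2698 -0.0483] 8.325
390.57869278755294 222.27680888578095
229.15573216148334 218.2256276158162
390.83115364979653 218.30581700592572
```

View pics/p4.png

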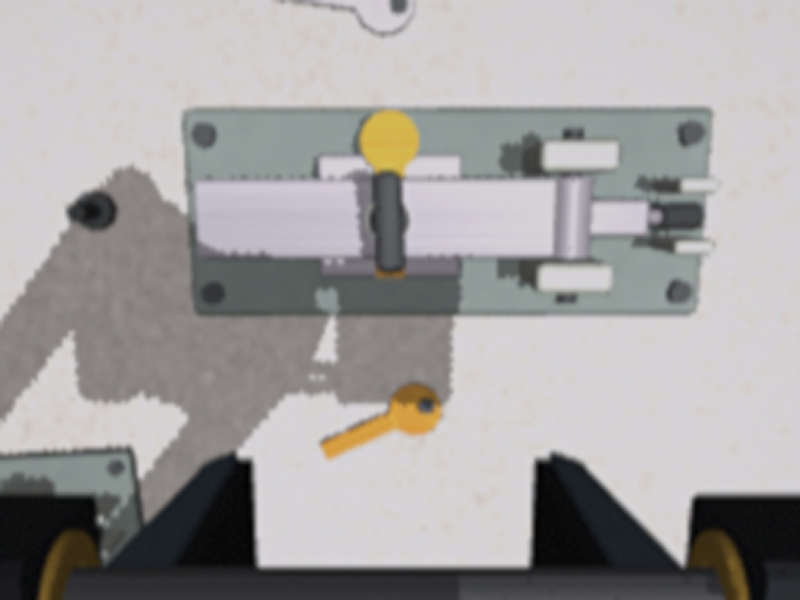

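The clamp is level on its pin. The wings are at (388,221), predicted (390,222), and run from (386,172) to (390,270), so θ≈1.53. I'll turn the tool half round to grip at heading 3.58, which leaves the whole turn within the last joint's range.

```bash
python3 - <<'E'
from h import *
print(rel(W(0,0,.18),yaw-np.pi/2),env.observe()["joint_pos"])
E
```

```text
[59.2777 -0.521  34.9663 -0.001   0.001   0.001 ] [-0.2527  0.2108  1.6573  0.0002  1.2749  0.9201]
```

In the tool's units: 59 mm / 800 = 0.0738, 40 mm / 800 = 0.05, -1.6 rad / 6.2832 = -0.2546.

Call:
{"name": "send_rows", "arguments": {
  "targets": [0, 0, 0, 0, 0, -0.0286, 60, 0.025, 0, 0, 0, 0, -0.0573, 60, 0.05, 0, 0.0125, 0, 0, -0.0859, 60, 0.0738, -0.0006, 0.025, 0, 0, -0.1146, 60, 0.0738, -0.0006, 0.0438, 0, 0, -0.1432, 60, 0.0738, -0.0006, 0.0438, 0, 0, -0.1719, 60, 0.0738, -0.0006, 0.0438, 0, 0, -0.2005, 60, 0.0738, -0.0006, 0.0438, 0, 0, -0.2292, 60, 0.0738, -0.0006, 0.0438, 0, 0, -0.2546, 60, 0.0738, -0.0006, 0.0438, 0, 0, -0.2546, 60]
}}

```text
time_s: 9.62
ee_pos: [0.5554, -0.0944, 0.1802]
orientation: [0.542, 0.84, -0.0, -0.0]
force: [0.2, -0.0, 0.8]
grip_width: 0.655
gripper_force: 0.0
```

In the tool's units: -1.58 rad / 6.2832 = -0.2515.

Call:
{"name": "send_rows", "arguments": {
  "targets": [0, 0, 0, 0, 0, -0.0286, 60, 0, 0, 0, 0, 0, -0.0573, 60, 0, 0, 0, 0, 0, -0.0859, 60, 0, 0, 0, 0, 0, -0.1146, 60, 0, 0, 0, 0, 0, -0.1432, 60, 0, 0, 0, 0, 0, -0.1719, 60, 0, 0, 0, 0, 0, -0.2005, 60, 0, 0, 0, 0, 0, -0.2292, 60, 0, 0, 0, 0, 0, -0.2515, 60, 0, 0, 0, 0, 0, -0.2515, 60, 0, 0, 0, 0, 0, -0.2515, 60]
}}

```text
time_s: 11.0
ee_pos: [0.5553, -0.0948, 0.1807]
orientation: [-0.215, 0.977, 0.0, -0.0]
force: [0.0, 0.6, 0.0]
grip_width: 0.66
gripper_force: 0.0
```

```bash
python3 - <<'E'
from h import *
s=env.observe();print(rel(W(0,0,.081),3.58),s["joint_pos"],s["ee_pos"],s["time_s"])
E
```

```text
[-0.617   0.5809 99.6715  0.0001 -0.0002 -0.006 ] [-0.1895  0.3087  1.6095 -0.      1.2236 -2.1927] [ 0.5553 -0.0948  0.1807] 11.0
```

In the tool's units: 99 mm / 800 = 0.1238, 90 mm / 800 = 0.1125.

Call:
{"name": "send_rows", "arguments": {
  "targets": [0, 0, 0.05, 0, 0, 0, 60, 0, 0, 0.0875, 0, 0, 0, 60, 0, 0, 0.1125, 0, 0, 0, 60, 0, 0, 0.1238, 0, 0, 0, 60, 0, 0, 0.1238, 0, 0, 0, 30, 0, 0, 0.1238, 0, 0, 0, 16, 0, 0, 0.1238, 0, 0, 0, 4, 0, 0, 0.1238, 0, 0, 0, 4, 0, 0, 0.1238, 0, 0, 0, 4, 0, 0, 0.1238, 0, 0, 0, 4, 0, 0, 0.1238, 0, 0, 0, 4],
  "force": 15
}}

```text
time_s: 12.38
ee_pos: [0.5545, -0.0932, 0.0821]
orientation: [-0.215, 0.977, 0.002, -0.0]
force: [-2.3, 5.3, 2.2]
grip_width: 0.106
gripper_force: 15.0
```

```bash
python3 - <<'E'
from h import *
s=env.observe();print(s,R.from_quat(s["orientation"]).inv().apply(s["force"]))
E
```

```text
{'time_s': 12.375, 'joint_pos': array([-0.1888,  0.3922,  1.7518,  0.0035,  0.9997, -2.1958]), 'qvel': array([ 0.0013, -0.0012,  0.0005, -0.0006, -0.0013,  0.0001]), 'joint_efforts': array([ -2.8051, -40.2628, -20.5832,  -1.4056,  -0.86  ,   0.022 ]), 'ee_pos': array([ 0.5545, -0.0932,  0.0821]), 'orientation': array([-0.2155,  0.9765,  0.0018, -0.0004]), 'force': array([-2.2896,  5.2675,  2.2204]), 'ft_torque': array([1.1077, 0.194 , 0.0167]), 'gripper_force': 14.998367875814438, 'grip_width': 0.1061051392395868} [-0.1395  5.7498 -2.1997]
```

Grip is 9.7 mm wide, as expected. I'll centre it by 1.7 mm and turn clockwise.

In the tool's units: 1.7 mm / 800 = 0.0021, 1.3 rad / 6.2832 = 0.2069.

Call:
{"name": "send_rows", "arguments": {
  "targets": [0, 0.0021, 0, 0, 0, 0, 4, 0, 0.0021, 0, 0, 0, 0.0207, 4, 0, 0.0021, 0, 0, 0, 0.0414, 4, 0, 0.0021, 0, 0, 0, 0.0621, 4, 0, 0.0021, 0, 0, 0, 0.0828, 4, 0, 0.0021, 0, 0, 0, 0.1035, 4, 0, 0.0021, 0, 0, 0, 0.1241, 4, 0, 0.0021, 0, 0, 0, 0.1448, 4, 0, 0.0021, 0, 0, 0, 0.1655, 4, 0, 0.0021, 0, 0, 0, 0.1862, 4, 0, 0.0021, 0, 0, 0, 0.2069, 4, 0, 0.0021, 0, 0, 0, 0.2069, 4],
  "force": 25
}}

```text
time_s: 13.88
ee_pos: [0.5547, -0.0925, 0.0821]
orientation: [0.419, 0.908, 0.001, -0.0]
force: [-0.3, 4.8, 3.0]
grip_width: 0.103
gripper_force: 25.0
```

```bash
cat > st.py <<'E'
from h import *
s=env.observe();q=R.from_quat(s["orientation"]);m=q.as_matrix()
h=np.arctan2(m[1,0],m[0,0])%(2*np.pi)
print("t",s["time_s"],"ee",s["ee_pos"],"head",h,"theta",yaw-h+np.pi,"Ftool",q.inv().apply(s["force"]),"Mtool",q.inv().apply(s["ft_torque"]),"w",s["grip_width"]*91.2,s["gripper_force"],"j",s["joint_pos"])
E
python3 st.py
```

```text
t 13.875 ee [ 0.5547 -0.0925  0.0821] head 2.2776978053597166 theta 2.8315948482300763 Ftool [ 3.9161  2.8885 -2.994 ] Mtool [-0.6683  0.7737  0.0707] w 9.416209584249355 25.002945363521576 j [-0.1868  0.3911  1.7534  0.0019  0.9969 -0.8947]
```

In the tool's units: 0.7 mm / 800 = 0.0009, 0.5 mm / 800 = 0.0006, 1.06 rad / 6.2832 = 0.1687.

Call:
{"name": "send_rows", "arguments": {
  "targets": [0.0009, 0.0006, 0, 0, 0, 0.0191, 4, 0.0009, 0.0006, 0, 0, 0, 0.0382, 4, 0.0009, 0.0006, 0, 0, 0, 0.0573, 4, 0.0009, 0.0006, 0, 0, 0, 0.0764, 4, 0.0009, 0.0006, 0, 0, 0, 0.0955, 4, 0.0009, 0.0006, 0, 0, 0, 0.1146, 4, 0.0009, 0.0006, 0, 0, 0, 0.1337, 4, 0.0009, 0.0006, 0, 0, 0, 0.1528, 4, 0.0009, 0.0006, 0, 0, 0, 0.1687, 4, 0.0009, 0.0006, 0, 0, 0, 0.1687, 4],
  "force": 25
}}

```text
time_s: 15.12
ee_pos: [0.5552, -0.0924, 0.0821]
orientation: [0.82, 0.573, 0.001, 0.0]
force: [0.7, 3.9, 2.1]
grip_width: 0.105
gripper_force: 25.0
```

```bash
python3 st.py
```

```text
t 15.125 ee [ 0.5552 -0.0924  0.0821] head 1.2193512073157364 theta 3.8899414462740567 Ftool [ 3.8895 -0.7045 -2.0509] Mtool [-0.0106  0.7846  0.0643] w 9.620129443609056 25.003184974193573 j [-0.1857  0.3911  1.7535  0.0006  0.9954  0.1654]
```

In the tool's units: 0.08 rad / 6.2832 = 0.0127.

Call:
{"name": "send_rows", "arguments": {
  "targets": [0, 0, 0, 0, 0, 0.0064, 4, 0, 0, 0, 0, 0, 0.0127, 4, 0, 0, 0, 0, 0, 0.0127, 4]
}}

```text
time_s: 15.5
ee_pos: [0.5552, -0.0925, 0.0821]
orientation: [0.842, 0.539, 0.001, 0.0]
force: [1.9, 3.6, 1.7]
grip_width: 0.108
gripper_force: 25.0
```

```bash
python3 st.py
```

```text
t 15.5 ee [ 0.5552 -0.0925  0.0821] head 1.1392802630592336 theta 3.9700123905305595 Ftool [ 4.0684  0.2256 -1.6587] Mtool [-0.0207  0.8558  0.0726] w 9.829127209331338 25.002830922603607 j [-0.1857  0.3911  1.7535  0.0005  0.9954  0.2455]
```

In the tool's units: 0.06 rad / 6.2832 = 0.0095.

Call:
{"name": "send_rows", "arguments": {
  "targets": [0, 0, 0, 0, 0, 0.0048, 4, 0, 0, 0, 0, 0, 0.0095, 4, 0, 0, 0, 0, 0, 0.0095, 4]
}}

```text
time_s: 15.88
ee_pos: [0.5551, -0.0925, 0.0821]
orientation: [0.858, 0.513, 0.001, 0.001]
force: [3.0, 4.1, 3.4]
grip_width: 0.108
gripper_force: 25.2
```

```bash
python3 st.py
```

```text
t 15.875 ee [ 0.5551 -0.0925  0.0821] head 1.0782610985389571 theta 4.031031555050836 Ftool [ 5.0477  0.7389 -3.3786] Mtool [-0.028   1.0546 -0.5505] w 9.884559010204805 25.169308483600616 j [-0.1855  0.3911  1.7535 -0.0001  0.9955  0.3071]
```

In the tool's units: 0.04 rad / 6.2832 = 0.0064.

Call:
{"name": "send_rows", "arguments": {
  "targets": [0, 0, 0, 0, 0, 0.0032, 4, 0, 0, 0, 0, 0, 0.0064, 4, 0, 0, 0, 0, 0, 0.0064, 4]
}}

```text
time_s: 16.25
ee_pos: [0.5551, -0.0925, 0.0821]
orientation: [0.868, 0.496, 0.0, 0.001]
force: [2.3, 4.2, 3.7]
grip_width: 0.115
gripper_force: 25.9
```

```bash
python3 st.py
```

```text
t 16.25 ee [ 0.5551 -0.0925  0.0821] head 1.0389939091775915 theta 4.070298744412201 Ftool [ 4.8016 -0.1007 -3.7324] Mtool [-0.0243  1.0002 -0.7883] w 10.515859371514841 25.85235254955478 j [-0.1854  0.3911  1.7535 -0.0004  0.9955  0.3466]
```

Seated hard: −0.79 N m, with the stop at about 1.11 heading as predicted. Back off a quarter turn, to heading 2.68.

In the tool's units: 1 mm / 800 = 0.0013, -1.64 rad / 6.2832 = -0.261.

Call:
{"name": "send_rows", "arguments": {
  "targets": [0.0013, 0, 0, 0, 0, -0.0159, 4, 0.0013, 0, 0, 0, 0, -0.0414, 4, 0.0013, 0, 0, 0, 0, -0.0668, 4, 0.0013, 0, 0, 0, 0, -0.0923, 4, 0.0013, 0, 0, 0, 0, -0.1178, 4, 0.0013, 0, 0, 0, 0, -0.1432, 4, 0.0013, 0, 0, 0, 0, -0.1687, 4, 0.0013, 0, 0, 0, 0, -0.1942, 4, 0.0013, 0, 0, 0, 0, -0.2196, 4, 0.0013, 0, 0, 0, 0, -0.2451, 4, 0.0013, 0, 0, 0, 0, -0.261, 4, 0.0013, 0, 0, 0, 0, -0.261, 4]
}}

```text
time_s: 17.75
ee_pos: [0.5545, -0.0926, 0.0821]
orientation: [0.231, 0.973, -0.001, -0.0]
force: [-0.5, 0.3, 5.6]
grip_width: 0.107
gripper_force: 25.0
```

```bash
python3 st.py; python3 - <<'E'
from h import *
import cv2
b=env.read_camera("wrist")[:,:,::-1];a=env.read_camera("scene")[:,:,::-1][130:250,170:330]
cv2.imwrite("pics/p5.png",np.hstack([cv2.convertScaleAbs(cv2.resize(a,(400,300)),alpha=2),cv2.resize(b,(400,300))]))
E
```

```text
t 17.75 ee [ 0.5545 -0.0926  0.0821] head 2.6757932457367275 theta 2.4334994078530654 Ftool [ 0.6196  0.0083 -5.613 ] Mtool [-0.1895  0.1386 -0.1161] w 9.781204752895407 24.999223351478577 j [-0.1849  0.3913  1.7533 -0.0019  0.9975 -1.2889]
```

View pics/p5.png

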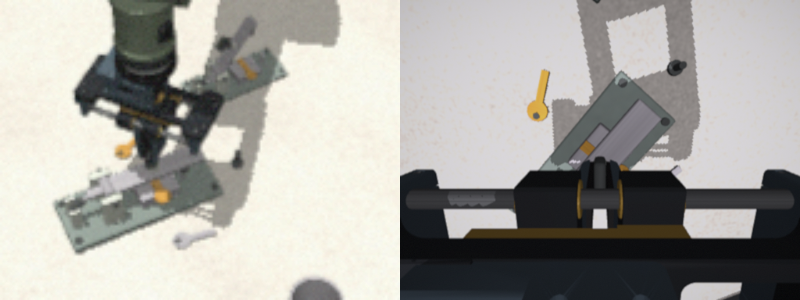

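The picture shows the clamp level, the wings gripped at (600,175), and the neighbouring parts in place. θ is 2.43, the target. Handing in.

```bash
python3 -c "
from rig import env
print(env.sign_off())"
```

```text
the job is handed in; nothing more can be done
None
```

I handed the job in at about 18 s: the clamp is clipped down, the thumbscrew was seated hard and backed off a quarter turn (2.43 rad, estimated from the gripper's heading), and its wings are still gripped. The first press slid off the tab's end, with about 28 N at the wrist, so I backed off and pressed again; the last pictures show the clamp level and nothing else visibly moved.

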